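# Shut the purge-gas valve in its covered box

## Robot

A 6-joint arm with a two-finger parallel gripper is mounted at the origin on the work surface. World frame = base frame: x ahead of the robot, y to its left, z up, the work surface at z = 0. Lengths are in mm, angles in degrees, forces in N, time in s.
With the tool pointing down it reaches from about 250 to 775 mm from the base axis. Payload 8.9 kg.
Tool frame: the origin (TCP) lies on the front face of the gripper's body, between the roots of the fingers; the fingertips stand 73 mm ahead of it and the grasp point (between the pads) lies 54 mm ahead of it; z points along the fingers, y is the line along which they close (so a half turn about z gives the same grasp; the last joint's range is limited). The gripper opens to 85 mm and grips with 20 to 120 N. Pads are 22 mm wide; open, the fingers measure 114 mm over their backs; the gripper's body (76 mm by 85 mm) begins 54 mm behind the grasp point. The pads swing forward as they close: fully open they stand 13 mm farther back than shut.
Start: joints at [57.221, 16.656, -8.789, 64.555, 0, 82.019], TCP at [220.187, 476.594, 303.905] pointing down, gripper open.
Joint ranges: [-144.48, 144.48], [-52.06, 99.96], [-74.48, 78.29], [-112.23, 115.85], [-86.99, 84.42], [-180, 180]. Speed limits (degrees/s): [127.2, 127.2, 159.86, 180, 180, 180].

## Interface

Orientations are given as [roll, pitch, yaw] about the fixed x, y, z axes, in that order (R = Rz(yaw) Ry(pitch) Rx(roll)).
In Python, from rig import manip, vision gives the robot as it stands.
- The arm moves only by the shell command python3 -m creep 'ROWS'. ROWS is JSON, a list that holds one entry, the list of rows, each a list of 7 numbers: the shift along the world's x, y, z in m, then the turn, a rotation vector about the world's x, y, z in rad, then the closure, from 0 (fully open) to 1 (shut). A call has 1 to 8 rows; each row is the pose to reach, as a shift and turn from the pose commanded when the call began; what a row does not reach only later rows make up. A row lasts 1/10 s, in which the tool goes at most 50 mm and 8.59 degrees, less where a joint would pass 70% of its speed; a pose out of reach is approached as far as the arm can. A call with a gripper value outside its range is refused whole. The fingers move at their own pace and stop on an object; the grip force is fixed at half the most. Time passes only in rows, so rows that repeat a pose let the fingers close. It gives the time, the measured TCP pose, the force, the opening and the grip force at its end, in the units of the state.
- manip.read_state(): the state, without advancing time (a new reading comes with each control period).
- vision.capture(name): name is "scene" or "top" or "wrist"; returns a dict with "image" (400x640x3 uint8, red, green, blue), "vfov" (degrees; the focal length in pixels is half the picture's height over the tangent of half this angle, whatever the lens; pixels are square), "cx", "cy" (the principal point, pixels), "R" (3x3) and "t" (3): a world point X has camera coordinates R X + t. Camera axes: x right, y down, z forward; pixel columns grow to the right and rows downward; lengths in mm; the calibration is good to about 2 mm. A picture is of the moment at which its call begins. There is no depth.
- manip.hand_in(): hands the job in; it is judged then, once.
The state is a dict: "t": time; "joint_positions": joint angles; "qd": joint speeds; "tau": joint torques, N m; "eef_pos": TCP position; "ee_rot": TCP orientation; "force": force on the tool from outside, world axes, zero at the start; "wrist_torque": the same for the moment, N m; "gripper_width": finger opening in mm; "grip_force": force on a finger pad.
Only numpy, scipy, OpenCV 4.12 (cv2) and the standard library are available. Lean on these libraries where they do the work, as an engineer would, in place of code of your own. Each camera call takes 0.05 s, during which the arm holds its last target. There are 200 camera calls.

## Task

Shut off the purge gas in the grey gas box: swing its sprung cover right up, ease it back until its stay bar takes it (do not let it drop) and leave it standing propped, then turn the valve knob inside clockwise until you feel it come firmly against its seat, and leave it seated. Snug is enough: the seat is soft and is ruined by forcing it. Leave the loose things standing in and around the box, and the hammer, where they are.

Things in the scene. Friction and masses are not known exactly. Their poses are not given: they have to be found in the camera images.
- gasbox: Grey sheet-steel box bolted to the bench, open on top under its cover: 232 x 172 mm, walls 62 mm high, 6 mm thick. Origin: centre of its underside; x runs along the hinge, y points from the cover's free edge to the hinge side, z up. Inside: the knob at (-30, -35) mm, a round gauge 48 mm across, 36 mm high at (52, -22), the stay's ledge along the +x end wall (x 88 to 110, up to 46 mm high).
- cover_hinge (a point): Middle of the cover's hinge axis, which runs along gasbox x: at (0, 80, 64) mm in the gasbox frame. Fixed to the box.
- cover (a joint): Angle of the cover in rad: 0 shut (level), 1.57 upright, 1.66 fully open (at its stop). A 4 mm aluminium plate 236 x 172 mm, about 0.35 kg. Besides its weight a spring pushes it shut at every angle (0.1 Nm shut, 0.2 Nm upright): let go it slaps shut unless it stands on its stay, which holds it at about 1.42 rad.
- stay: Stay of the cover: loose steel bar 76 mm long, hanging under the cover by the box's +x end wall (origin: its pivot on the cover). It works by itself: once the cover is past about 1.55 rad its foot has dropped behind a tooth on the ledge; let the cover back and the stay takes it at about 1.42 rad (felt: it goes no further down). Let go more than a degree or two above that, the cover drops onto it.
- cover_pull (a point): Centre of the cover's finger pull: aluminium disc 20 mm across, 14 mm thick, axis parallel to the hinge, on a 10 mm wide neck. Shut: 66 mm above the bench, 31 mm past the cover's free edge, free all round. At cover angle a it is 200 cos a - 2 sin a mm from the hinge axis to gasbox -y and 200 sin a + 2 cos a mm above it. Pinched on its flat faces it turns between the fingers as the cover swings.
- knob: Round ribbed black knob of the needle valve, 37 mm across, 22 mm high (32 to 54 mm above the bench), on an upright spindle in the gas box. Origin on the axis, 30 mm above the bench; z up, turns about z. Clockwise from above closes it. Steady drag 0.05 Nm; it stays where it is left. Between 0.45 and 1.15 rad clockwise of its start it meets a soft seat; where shows nowhere and must be felt.
- knob_grip (a point): On the knob's axis half-way up its grip, 43 mm above the bench. On the seat the torque on the knob rises by some 0.2 Nm per 0.1 rad; properly seated is 0.13 to 0.36 Nm in all (drag included), best about 0.22; 0.4 ruins the seat. Let go, it stays seated. Walls, gauge and ledge are 45 mm or more from the axis; the propped cover's upper edge is 90 mm away on the hinge side.
- nozzle: Bystander: brass nozzle 18 mm across, 30 mm high, standing loose on the floor of the gas box near its hinge side. Origin under its centre.
- tool_pin: Bystander: stepped steel pin 26 mm across, 84 mm high, standing by the free-edge side of the box. Origin under its centre.
- bar_offcut: Bystander: round steel bar 22 mm across, 150 mm long, lying behind the box's hinge side. Origin on its underside, mid-length.
- hammer: Bystander: hammer 290 mm long lying on the bench.

How it is judged (in metres and radians):
On the way, in this order (a step that is already met when the one before it is completed fails the run):
1. the cover stands on its stay at 1.37 to 1.49 rad, at rest and let go (hand at least 50 mm from the pull) (value of joint cover between 1.37 and 1.49 rad and velocity of joint cover between -0.1 and 0.1 rad/s and distance between the grasp point and cover_pull above 0.05 m), for 0.3 s.
2. with the cover propped, the valve is turned firmly onto its seat (seat force inside the box 5 to 28 N at 13 mm radius) (value of joint cover between 1.37 and 1.49 rad and contact force between knob and gasbox above 5 N), for 0.2 s.
At the end, for the whole second after the job is handed in: The cover stands propped on its stay (1.37 to 1.49 rad) and the valve is still seated (its seat bears on it with more than 0.8 N) (value of joint cover between 1.37 and 1.49 rad and contact force between knob and gasbox above 0.8 N); the robot touches nothing.
It fails at once if the valve is forced: more than 28 N on its seat (about 0.4 Nm on the knob) (contact force between knob and gasbox above 28 N).
It fails at once if the cover is let drop or slap shut: falling faster than 2 rad/s (velocity of joint cover below -2 rad/s).
It fails at once if the nozzle, the pin, the bar offcut or the hammer is shifted more than 25 mm (distance of any of nozzle, tool_pin, bar_offcut, hammer from where it was at the start of the episode above 0.025 m).
It also fails if it takes over 72 s, if anything falls off the work surface, if the arm or the gripper's body presses on something with over 40 N, if the wrist force passes 120 N, or if a joint passes its speed limit or range.

## Working session

There is one attempt and no reset: what is moved stays moved. The work goes in short steps, Python scripts to look and compute and a shell command to move; the robot and the scene stay as the last step left them, time stands still between calls to the robot, and variables do not carry over. Pictures are saved under pics/ and viewed, at most 10 in all, crops included, and the job is handed in when it is done.

```bash
ls; mkdir -p pics
python3 - <<'E'
from rig import manip, vision
import cv2
s=manip.read_state(); print(s)
ims=[]
for n in("scene","top"):
    c=vision.capture(n); print(n,c["vfov"],c["cx"],c["cy"],c["R"],c["t"])
    cv2.imwrite(f"pics/{n}0.png",c["image"][:,:,::-1])
E
```

```text
pics
{'t': 0.0, 'joint_positions': array([ 5.72228667e+01,  1.66877419e+01, -8.82928916e+00,  6.45554831e+01,
        2.36150864e-03,  8.20184575e+01]), 'qd': array([-0.08819801,  0.00385865, -0.0671845 , -0.09952525, -0.02602255,
       -0.0503719 ]), 'tau': array([ 2.89713695e-03, -5.37138999e+01,  3.31369078e+01,  1.57138630e-02,
        6.15087083e-05,  2.59029696e-05]), 'eef_pos': array([219.98258313, 476.32235558, 303.35460372]), 'ee_rot': array([-1.79928516e+02, -1.24075166e-02,  1.55204400e+02]), 'force': array([-0.2349483 , -0.53102278,  0.01052748]), 'wrist_torque': array([-0.01007545, -0.01535614, -0.01387222]), 'grip_force': 0.0, 'gripper_width': 85.28270444683564}
scene 44.60611171230891 319.54552710480675 195.96208063586977 [[ 0.5993276   0.8003827   0.01392695]
 [ 0.49977643 -0.36052951 -0.78755444]
 [-0.62532387  0.47896347 -0.6160877 ]] [-325.81401362 -275.99936975 1535.69018213]
top 52.10465608858417 325.2796195639419 209.254547459536 [[-1.25383312e-02 -9.99921309e-01 -4.06587560e-04]
 [-9.94664233e-01  1.25140503e-02 -1.02403426e-01]
 [ 1.02400456e-01 -8.79549974e-04 -9.94742868e-01]] [ -27.69747097  598.17352778 1005.47731301]
```

View pics/scene0.png

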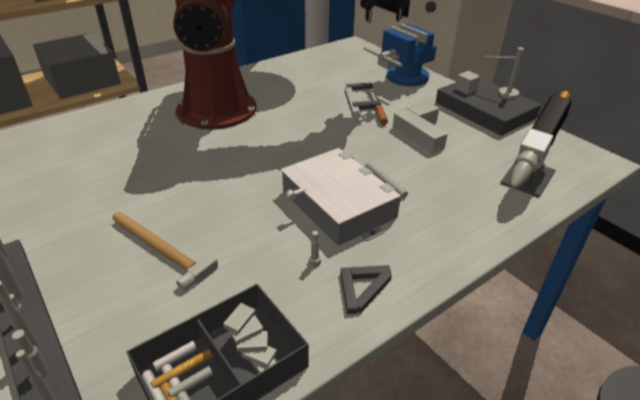

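View pics/top0.png

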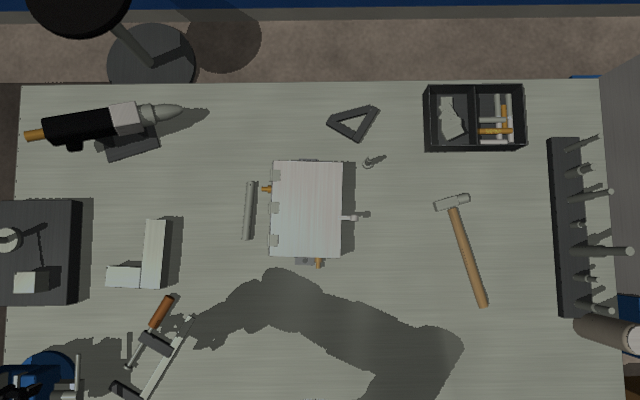

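The scene view shows the box mid-bench with its pull at (290,193). The top view shows the cover corners near (273,160), (343,162), (341,257), (270,255), with the hinge on the left (+Y world), the pull on the right near (352,217) and the pin at (368,162).

```bash
cat > h.py <<'E'
import numpy as np, cv2
from rig import manip, vision
def K(c):
    f=200/np.tan(np.radians(c["vfov"]/2)); return np.array([[f,0,c["cx"]],[0,f,c["cy"]],[0,0,1]])
def ray(c,uv,z):
    R=np.array(c["R"]);t=np.array(c["t"]);C=-R.T@t
    d=R.T@np.linalg.inv(K(c))@np.array([uv[0],uv[1],1.]); return C+d*(z-C[2])/d[2]
def proj(c,X):
    p=K(c)@(np.array(c["R"])@np.array(X,float)+np.array(c["t"])); return p[:2]/p[2]
E
python3 - <<'E'
from h import *
c=vision.capture("top"); im=c["image"]
hsv=cv2.cvtColor(im,cv2.COLOR_RGB2HSV)
print(im[200,300],im[200,400],im[217,350])
g=im[:,:,0].astype(int)-im[:,:,1]
m=((g>=-2)&(im[:,:,0]>150)).astype(np.uint8)
m[:, :255]=0;m[:,380:]=0;m[:150]=0;m[265:]=0
m=cv2.morphologyEx(m,cv2.MORPH_OPEN,np.ones((9,9)))
cs=max(cv2.findContours(m,0,2)[0],key=cv2.contourArea)
r=cv2.minAreaRect(cs);print(r)
B=cv2.boxPoints(r); P=[ray(c,b,66)for b in B]
for b,p in zip(B,P): print(b,p.round(1))
print([np.linalg.norm(P[i]-P[i-1]).round(1) for i in range(4)])
crop=im[140:280,230:390]; cv2.imwrite("pics/crop1.png",cv2.resize(crop,None,fx=5,fy=5,interpolation=2)[:600,:,::-1][:600,:800])
E
```

```text
[152 151 145] [123 127 116] [124 123 118]
((297.5, 175.0), (28.0, 33.0), 90.0)
[281. 161.] [715.6  73.   66. ]
[314. 161.] [714.6  -8.8  66. ]
[314. 189.] [644.6  -8.1  66. ]
[281. 189.] [645.6  73.1  66. ]
[np.float64(70.1), np.float64(81.7), np.float64(70.1), np.float64(81.1)]
```

View pics/crop1.png

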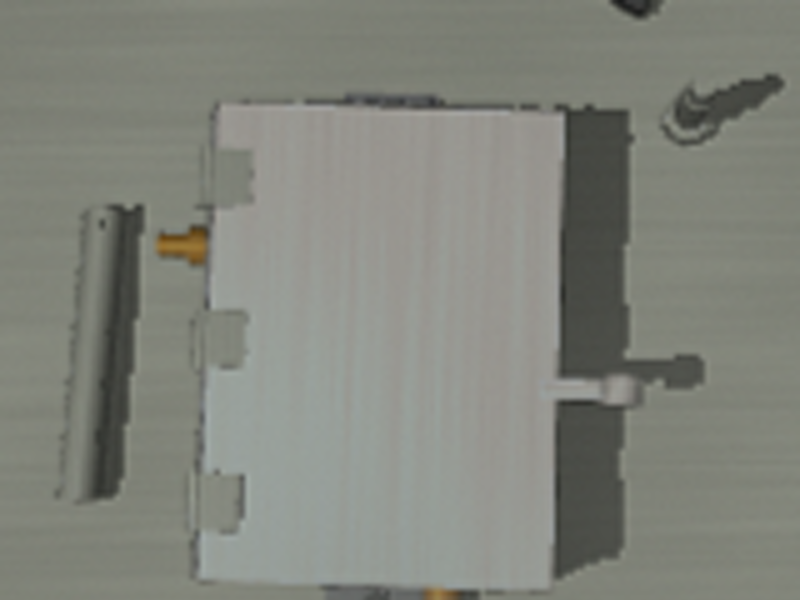

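```bash
cat >> h.py <<'E'
def box(c):
    B=np.array([(273.4,160.6),(343,162.4),(340.6,258.2),(269.2,255.6)])
    P=np.array([ray(c,b,66)[:2] for b in B]); return P
E
python3 - <<'E'
from h import *
c=vision.capture("top")
P=box(c); print(P.round(1)); C=P.mean(0)
x=(P[0]-P[3])+(P[1]-P[2]); yaw=np.arctan2(x[1],x[0]); print("sizes",[np.linalg.norm(P[i]-P[i-1]).round(1) for i in range(4)],"yaw",np.degrees(yaw))
# per-edge yaw
for a,b in((3,0),(2,1)): d=P[b]-P[a];print(np.degrees(np.arctan2(d[1],d[0])))
for a,b in((1,0),(2,3)): d=P[b]-P[a];print(np.degrees(np.arctan2(-d[0],d[1])))
ex=np.array([np.cos(yaw),np.sin(yaw)]);ey=np.array([-ex[1],ex[0]])
# cover spans gasbox y 80.. -> pull at 200 from hinge; free edge 31mm nearer: edge y=80-169=-89; other edge y=+83
o=C-ey*(-3)
print("origin",o,"pull pred along y",o+ey*(-120), "pull img",ray(c,(354,217.8),66),"pin",ray(c,(368,165),0))
pull=ray(c,(354,217.8),66)[:2]; print("pull local",(pull-o)@ex,(pull-o)@ey)
print("knob",o-30*ex-35*ey,"hinge",o+80*ey)
# cross-check with scene
s=vision.capture("scene"); print("scene proj pull",proj(s,[*pull,66]))
im=s["image"][150:250,250:420]; cv2.imwrite("pics/crop2.png",cv2.resize(im,None,fx=4.5,fy=4.5,interpolation=2)[:,:,::-1])
E
```

```text
[[716.9  91.8]
 [710.2 -80.5]
 [474.8 -70.7]
 [483.2 101.8]]
sizes [np.float64(233.9), np.float64(172.4), np.float64(235.6), np.float64(172.7)] yaw -2.42281133520783
-2.4628484200977363
-2.383060253900458
-2.23078093611326
-2.7893537141884965
origin [596.39071622  13.5972068 ] pull pred along y [ 591.31790413 -106.29552266] pull img [ 572.29760147 -105.00608913   66.        ] pin [ 716.84858577 -149.37036385    0.        ]
pull local -19.057808792291404 -119.5157726258222
knob [564.93796366 -20.10330294] hinge [599.77259095  93.5256931 ]
scene proj pull [289.96150482 194.1230917 ]
```

View pics/crop2.png

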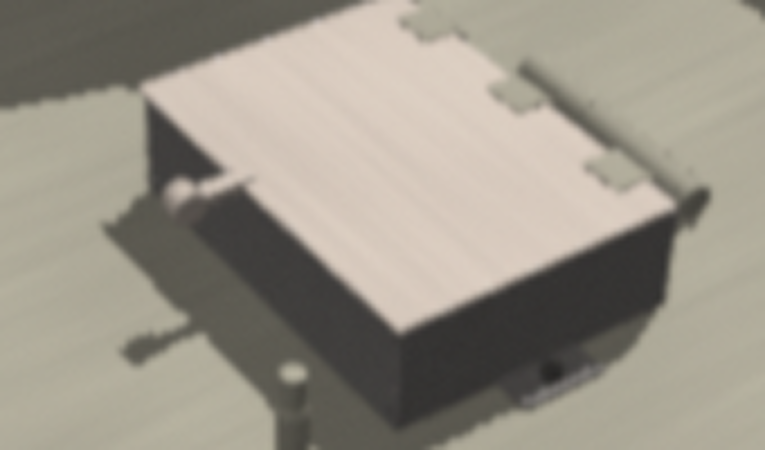

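Disc in the scene crop is at full-image (290.4,193.3), which agrees with the top-view estimate. Moving above the pull.

```bash
python3 -m creep '[[[0.352,-0.582,0,0,0,-1.18,0.4],[0.352,-0.582,0,0,0,-1.18,0.4],[0.352,-0.582,0,0,0,-1.18,0.4],[0.352,-0.582,0,0,0,-1.18,0.4],[0.352,-0.582,0,0,0,-1.18,0.4],[0.352,-0.582,0,0,0,-1.18,0.4],[0.352,-0.582,0,0,0,-1.18,0.4],[0.352,-0.582,0,0,0,-1.18,0.4]]]'; python3 -c "
from rig import manip;print(manip.read_state())"
```

```text
t: 1.05
eef_pos: [427.9, 132.4, 304.1]
ee_rot: [180.0, -0.0, 87.2]
force: [0.5, 1.4, -0.1]
gripper_width: 51.6
grip_force: 0.0
{'t': 1.05, 'joint_positions': array([ 7.81956327e+00,  8.23498798e+00, -1.96700148e+01,  6.20600173e+01,
        6.06483459e-03,  1.00573162e+02]), 'qd': array([-61.38737205,  10.92486936,  13.00349035,   1.68887329,
         0.1302515 ,  12.06111834]), 'tau': array([  7.60829151, -46.40940428,  30.12200832,   0.59758561,
        -0.1673453 ,  -0.18673961]), 'eef_pos': array([427.88367584, 132.37270711, 304.09709337]), 'ee_rot': array([ 1.79966727e+02, -1.23803477e-02,  8.72464071e+01]), 'force': array([ 0.53103987,  1.35674881, -0.060521  ]), 'wrist_torque': array([ 0.05864755, -0.05500373,  0.01273098]), 'grip_force': 0.0, 'gripper_width': 51.63477270251458}
```

```bash
python3 -m creep '[[[0.145,-0.238,-0.11,0,0,0.006,0.4],[0.145,-0.238,-0.11,0,0,0.006,0.4],[0.145,-0.238,-0.11,0,0,0.006,0.4],[0.145,-0.238,-0.11,0,0,0.006,0.4],[0.145,-0.238,-0.11,0,0,0.006,0.4],[0.145,-0.238,-0.11,0,0,0.006,0.4],[0.145,-0.238,-0.11,0,0,0.006,0.4],[0.145,-0.238,-0.11,0,0,0.006,0.4]]]'
python3 - <<'E'
from h import *
c=vision.capture("wrist"); cv2.imwrite("pics/w1.png",c["image"][:,:,::-1])
print(manip.read_state()["eef_pos"],manip.read_state()["ee_rot"],proj(c,[572.3,-105,66]))
E
```

```text
t: 1.85
eef_pos: [571.9, -104.4, 192.9]
ee_rot: [-179.9, -0.0, 87.8]
force: [0.3, -0.2, -0.0]
gripper_width: 51.4
grip_force: 0.0
[ 571.77437196 -103.51790331  193.580197  ] [-1.79935037e+02 -3.54925012e-02  8.79105550e+01] [321.65781455 222.63476381]
```

View pics/w1.png

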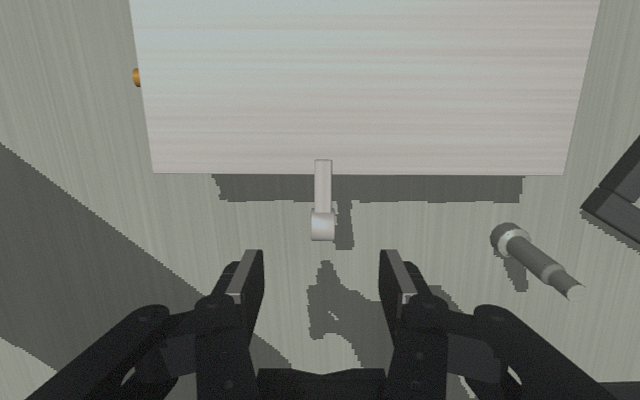

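The wrist view shows the pull disc at (322,225), predicted (321.7,222.6), so the position is good. The pin is well to the right. Descend and pinch.

```bash
python3 -m creep '[[[0,-0.001,-0.04,0,0,0,0.4],[0,-0.001,-0.073,0,0,0,0.4],[0,-0.001,-0.073,0,0,0,0.4],[0,-0.001,-0.073,0,0,0,1],[0,-0.001,-0.073,0,0,0,1],[0,-0.001,-0.073,0,0,0,1],[0,-0.001,-0.073,0,0,0,1],[0,-0.001,-0.073,0,0,0,1]]]'
```

```text
t: 2.7
eef_pos: [572.5, -104.6, 123.3]
ee_rot: [179.9, 0.0, 87.9]
force: [-5.4, 2.1, 9.9]
gripper_width: 13.0
grip_force: 59.1
```

```bash
python3 -m creep '[[[0,0.0003,0.010,0,0,0,1],[0.0001,0.0012,0.020,0,0,0,1],[0.0001,0.0026,0.030,0,0,0,1],[0.0002,0.0044,0.0397,0,0,0,1],[0.0003,0.0067,0.0494,0,0,0,1],[0.0004,0.0095,0.059,0,0,0,1],[0.0007,0.0166,0.0777,0,0,0,1],[0.0007,0.0166,0.0777,0,0,0,1]]]'; python3 -c "
from rig import manip;print(manip.read_state())"
```

```text
t: 3.5
eef_pos: [573.2, -87.0, 200.8]
ee_rot: [179.9, -0.0, 88.0]
force: [2.3, 3.9, -6.9]
gripper_width: 12.7
grip_force: 59.1
{'t': 3.5, 'joint_positions': array([-1.58750617e+01,  2.67434273e+01, -9.81761079e+00,  5.33733096e+01,
        4.54597755e-02,  7.61330021e+01]), 'qd': array([-0.61606018,  1.17297195, -1.30922817, -2.63433439, -0.47365618,
       -0.56436056]), 'tau': array([-1.81964926e+00, -6.76986480e+01,  3.34117305e+01,  1.02027476e+00,
       -7.02798832e-01,  1.15979399e-02]), 'eef_pos': array([573.19609492, -87.01151028, 200.78605817]), 'ee_rot': array([ 1.79925366e+02, -2.83999766e-02,  8.79919808e+01]), 'force': array([ 2.30059621,  3.91556503, -6.89333857]), 'wrist_torque': array([ 0.33920176, -0.42435008, -0.09836364]), 'grip_force': 59.129653573036194, 'gripper_width': 12.660849107514188}
```

```bash
python3 -m creep '[[[0.0004,0.0088,0.0179,0,0,0,1],[0.0008,0.0195,0.0349,0,0,0,1],[0.0013,0.0317,0.0507,0,0,0,1],[0.0019,0.0455,0.0652,0,0,0,1],[0.0026,0.0606,0.0782,0,0,0,1],[0.0033,0.077,0.0897,0,0,0,1],[0.004,0.0945,0.0994,0,0,0,1],[0.0048,0.1128,0.1074,0,0,0,1]]]'; python3 -c "
from rig import manip;print(manip.read_state())"
```

```text
t: 4.3
eef_pos: [577.9, 25.0, 307.0]
ee_rot: [180.0, 0.1, 87.9]
force: [6.3, 0.3, -12.2]
gripper_width: 12.5
grip_force: 58.4
{'t': 4.3, 'joint_positions': array([-4.72060721e+00,  2.24046796e+01,  2.86943368e-02,  6.75709517e+01,
       -9.12143854e-02,  8.73737630e+01]), 'qd': array([18.47961988, -0.43172847, 10.60232271, 10.94628453,  0.39281647,
       18.3509761 ]), 'tau': array([ -1.98065445, -66.50254726,  33.93576622,   1.71394229,
         0.60426833,  -0.55906707]), 'eef_pos': array([577.8941455 ,  25.02573461, 306.98535403]), 'ee_rot': array([1.79951172e+02, 9.35499170e-02, 8.79055477e+01]), 'force': array([  6.30064143,   0.25706543, -12.17471061]), 'wrist_torque': array([-0.5671182 , -1.06274936, -0.02729786]), 'grip_force': 58.43353629112244, 'gripper_width': 12.45540694362221}
```

```bash
python3 -m creep '[[[0.0004,0.0095,0.0033,0,0,0,1],[0.0008,0.019,0.0062,0,0,0,1],[0.0016,0.0386,0.0103,0,0,0,1],[0.0025,0.0585,0.0125,0,0,0,1],[0.0029,0.0685,0.0128,0,0,0,1],[0.0033,0.0784,0.0128,0,0,0,1],[0.0033,0.0784,0.0128,0,0,0,1],[0.0033,0.0784,0.0128,0,0,0,1]]]'; python3 -c "
from rig import manip;print(manip.read_state())"
```

```text
t: 5.1
eef_pos: [581.3, 102.8, 319.3]
ee_rot: [179.9, 0.0, 87.9]
force: [2.2, -3.3, 5.4]
gripper_width: 12.6
grip_force: 59.0
{'t': 5.1, 'joint_positions': array([ 2.94199114e+00,  2.34299529e+01,  3.43841106e+00,  6.99468238e+01,
       -1.35530710e-02,  9.50072466e+01]), 'qd': array([-0.54179181, -0.00611652, -0.03839226, -0.07436424,  0.20482115,
        0.02526988]), 'tau': array([ 2.66025223e+00, -5.92715299e+01,  3.09757948e+01,  8.88543315e-01,
        1.34427197e+00, -1.28220906e-02]), 'eef_pos': array([581.28891965, 102.8106149 , 319.28910865]), 'ee_rot': array([1.79937418e+02, 8.12178224e-03, 8.79347328e+01]), 'force': array([ 2.18234883, -3.28811686,  5.44461186]), 'wrist_torque': array([-1.0048557 , -0.46351415, -0.07099221]), 'grip_force': 59.023452401161194, 'gripper_width': 12.636833989591498}
```

```bash
python3 -m creep '[[[-0.0002,-0.005,0,0,0,0,1],[-0.0004,-0.01,0,0,0,0,1],[-0.0006,-0.015,0,0,0,0,1],[-0.0008,-0.02,-0.0003,0,0,0,1],[-0.001,-0.023,-0.0005,0,0,0,1],[-0.0011,-0.026,-0.0007,0,0,0,1],[-0.0011,-0.026,-0.0007,0,0,0,1]]]'; python3 -m creep '[[[-0.0001,-0.0015,-0.0002,0,0,0,1],[-0.0002,-0.003,-0.0003,0,0,0,1],[-0.0002,-0.0045,-0.0005,0,0,0,1],[-0.0002,-0.0045,-0.0005,0,0,0,1]]]';python3 -m creep '[[[-0.0001,-0.0015,-0.0002,0,0,0,1],[-0.0001,-0.003,-0.0004,0,0,0,1],[-0.0001,-0.003,-0.0004,0,0,0,1]]]'
```

```text
t: 5.8
eef_pos: [580.2, 76.9, 318.1]
ee_rot: [180.0, -0.0, 87.9]
force: [5.4, 0.8, 2.6]
gripper_width: 12.3
grip_force: 58.7
t: 6.2
eef_pos: [580.0, 72.9, 317.7]
ee_rot: [180.0, -0.1, 88.0]
force: [5.4, 2.0, 3.7]
gripper_width: 12.4
grip_force: 58.8
t: 6.5
eef_pos: [579.8, 70.1, 317.4]
ee_rot: [180.0, -0.1, 88.0]
force: [5.8, 3.3, 4.0]
gripper_width: 12.6
grip_force: 59.1
```

```bash
python3 -m creep '[[[-0.0001,-0.001,-0.0002,0,0,0,1],[-0.0001,-0.002,-0.0004,0,0,0,1],[-0.0001,-0.002,-0.0004,0,0,0,1]]]';python3 -m creep '[[[-0.0001,-0.001,-0.0002,0,0,0,1],[-0.0001,-0.002,-0.0004,0,0,0,1],[-0.0001,-0.002,-0.0004,0,0,0,1]]]'
```

```text
t: 6.8
eef_pos: [579.7, 68.6, 317.2]
ee_rot: [179.9, -0.2, 88.0]
force: [4.8, 6.1, 5.5]
gripper_width: 12.7
grip_force: 59.2
t: 7.1
eef_pos: [579.7, 66.7, 317.0]
ee_rot: [179.9, -0.2, 88.0]
force: [3.8, 6.2, 6.0]
gripper_width: 12.7
grip_force: 59.8
```

```bash
python3 -m creep '[[[-0.0001,-0.001,-0.0002,0,0,0,1],[-0.0001,-0.002,-0.0004,0,0,0,1],[-0.0001,-0.002,-0.0004,0,0,0,1]]]';python3 -m creep '[[[-0.0001,-0.001,-0.0002,0,0,0,1],[-0.0001,-0.001,-0.0002,0,0,0,1]]]'
```

```text
t: 7.4
eef_pos: [579.5, 65.2, 316.7]
ee_rot: [179.9, -0.2, 88.0]
force: [4.5, 8.6, 6.6]
gripper_width: 12.5
grip_force: 59.9
t: 7.6
eef_pos: [579.5, 64.3, 316.6]
ee_rot: [179.9, -0.2, 88.0]
force: [3.9, 9.2, 8.5]
gripper_width: 13.0
grip_force: 60.5
```

Run:
```python
from h import *
for n in("top","scene"):
    c=vision.capture(n); cc=cv2.resize(c["image"][140:265,240:400] if n=="top" else c["image"][100:250,230:430],None,fx=4,fy=4,interpolation=2); cv2.imwrite(f"pics/{n}2.png",cc[:,:,::-1])
print(manip.read_state()["force"])
```

```text
[3.07875538 8.74058989 8.83684508]
```

View pics/scene2.png

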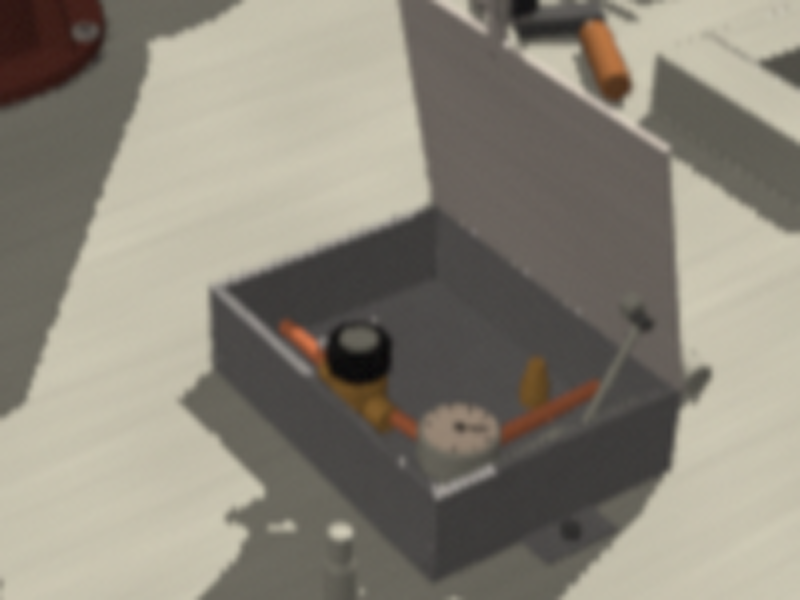

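Run:
```python
from h import *
s=vision.capture("scene")
yaw=np.radians(-2.42); ex=np.array([np.cos(yaw),np.sin(yaw)]);ey=np.array([-ex[1],ex[0]]);o=np.array([596.4,13.6])
for a in(1.34,1.38,1.42,1.46,1.5):
  for w in(0,4):
    h=169*np.cos(a)-w*np.sin(a)
    p=o+118*ex+(80-h)*ey
    print(a,w,proj(s,[*p,64+169*np.sin(a)+w*np.cos(a)]).round(1))
p=manip.read_state();print(p["t"],p["eef_pos"],p["force"],p["wrist_torque"])
```

```text
1.34 0 [393.1 137.7]
1.34 4 [394.6 136.7]
1.38 0 [395.7 136.1]
1.38 4 [397.2 135.2]
1.42 0 [398.2 134.7]
1.42 4 [399.8 133.9]
1.46 0 [400.8 133.3]
1.46 4 [402.3 132.6]
1.5 0 [403.4 132.1]
1.5 4 [404.8 131.5]
7.75 [579.48445048  64.2608511  316.62172147] [4.07328282 8.36625969 8.1757843 ] [ 2.13917573 -0.77102268  0.02632088]
```

The scene crop shows the stay bar's foot on the ledge at about (590,415), the cover corner at (668,150) giving an angle near 1.4 rad, and resisting force rising. The stay has it, so release.

```bash
python3 -m creep '[[[0.0001,0.003,0,0,0,0,1],[0.0001,0.003,0,0,0,0,0.6],[0.0001,0.003,0,0,0,0,0.5],[0.0001,0.003,0,0,0,0,0.5],[0.0001,0.003,0.01,0,0,0,0.5],[0.0001,0.003,0.04,0,0,0,0.5],[0.0001,0.003,0.08,0,0,0,0.5],[0.0001,0.003,0.08,0,0,0,0.5]]]'
python3 - <<'E'
from h import *
p=manip.read_state();print(p["t"],p["eef_pos"],p["joint_positions"],p["force"],p["wrist_torque"])
s=vision.capture("scene");cc=cv2.resize(s["image"][70:220,230:430],None,fx=4,fy=4,interpolation=2); cv2.imwrite(f"pics/scene3.png",cc[:,:,::-1])
# knob top silver disc / black
yaw=np.radians(-2.42); ex=np.array([np.cos(yaw),np.sin(yaw)]);ey=np.array([-ex[1],ex[0]]);o=np.array([596.4,13.6])
k=o-30*ex-35*ey; print(k, proj(s,[*k,54]))
c=vision.capture("top"); print(proj(c,[*k,54]))
for n,c in(("scene",s),("top",c)):
    u,v=proj(c,[*k,45]).astype(int); im=c["image"][v-25:v+25,u-25:u+25]
    m=(im.max(2)<28).astype(np.uint8); m=cv2.morphologyEx(m,cv2.MORPH_CLOSE,np.ones((5,5)))
    l,_,st,cen=cv2.connectedComponentsWithStats(m)
    print(n,[(st[i].tolist(),(cen[i]+[u-25,v-25]).round(1)) for i in range(1,l) if st[i][4]>30])
E
```

```text
t: 8.55
eef_pos: [580.5, 65.5, 401.4]
ee_rot: [179.6, -0.0, 87.9]
force: [0.6, 0.6, -1.0]
gripper_width: 43.0
grip_force: 0.0
8.55 [580.50968113  65.45988774 401.36067332] [-7.31315866e-01  2.14917264e+01  1.26569430e+01  8.07311595e+01
 -8.22644979e-03  9.13384371e+01] [ 0.58412442  0.59039643 -0.96746942] [-0.00353499 -0.01304234 -0.05289064]
[564.94890106 -20.10205299] [318.44937421 183.58275924]
[319.32203237 221.59631678]
scene [([20, 23, 14, 11, 93], array([320. , 190.5]))]
top []
```

View pics/scene3.png

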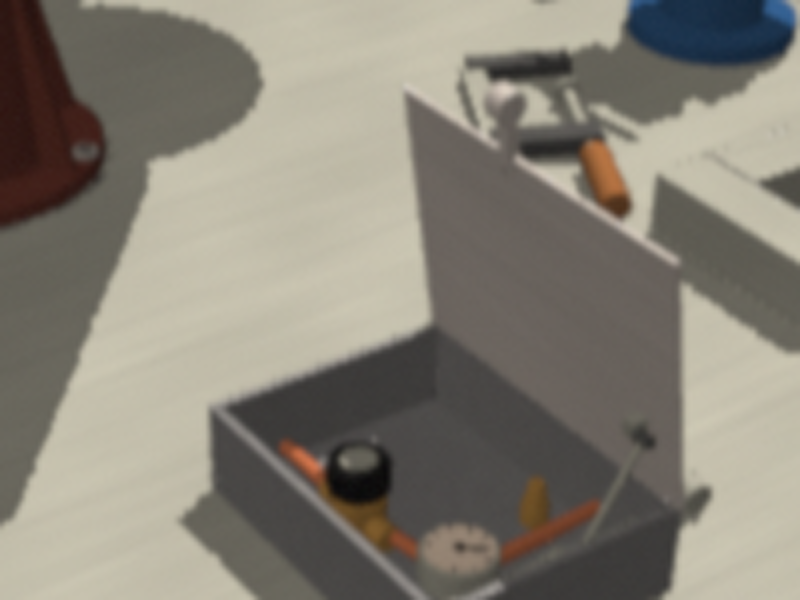

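The cover stands propped, with the stay foot on the ledge at (590,540). The knob top is at crop (359,458), i.e. full-image (319.8,184.5). Move above the knob.

```bash
python3 -m creep '[[[-0.008,-0.045,0,0,0,0.13,0.47],[-0.0155,-0.086,0,0,0,0.26,0.47],[-0.0155,-0.086,-0.04,0,0,0.39,0.47],[-0.0155,-0.086,-0.09,0,0,0.52,0.47],[-0.0155,-0.086,-0.14,0,0,0.52,0.47],[-0.0155,-0.086,-0.18,0,0,0.52,0.47],[-0.0155,-0.086,-0.18,0,0,0.52,0.47]]]'
python3 - <<'E'
from h import *
p=manip.read_state();print(p["t"],p["eef_pos"],p["ee_rot"],p["joint_positions"],p["force"],p["wrist_torque"])
c=vision.capture("wrist"); print(proj(c,[565,-20,54]),ray(c,(320,240),54))
s=vision.capture("scene"); print("knob from scene",ray(s,(319.75,184.5),54))
cv2.imwrite("pics/w4.png",c["image"][:,:,::-1])
E
```

```text
t: 9.35
eef_pos: [559.7, -19.9, 210.0]
ee_rot: [-179.5, -0.4, 117.7]
force: [-0.5, -0.4, 0.3]
gripper_width: 45.0
grip_force: 0.0
9.35 [559.67252629 -19.86136608 210.03962204] [-179.47814275   -0.39078321  117.7124574 ] [-9.50996568e+00  2.47451237e+01 -1.15660944e+01  5.43407189e+01
 -4.51000858e-03  5.27758229e+01] [-0.46902045 -0.40561177  0.2532901 ] [-0.02296917 -0.00671197 -0.04241369]
[329.51328729 211.17493151] [569.16204502 -42.01879242  54.        ]
knob from scene [569.59609937 -19.78551653  54.        ]
```

View pics/w4.png

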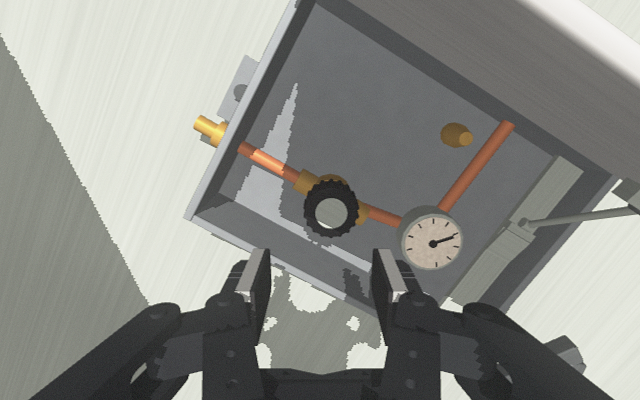

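The wrist view shows the knob top at about (331.5,212), predicted (329.5,211.2). The fingers are clear of the gauge.

Run:
```python
from h import *
c=vision.capture("wrist"); p=manip.read_state();print(p["eef_pos"],p["ee_rot"])
im=c["image"][170:250,290:375]; m=(im.max(2)<45).astype(np.uint8); m=cv2.morphologyEx(m,cv2.MORPH_CLOSE,np.ones((5,5)))
k=max(cv2.findContours(m,0,2)[0],key=cv2.contourArea); print(cv2.minEnclosingCircle(k))
m=((im.min(2)>95)).astype(np.uint8);m[:22]=0;m[62:]=0;m[:,:22]=0;m[:,62:]=0
k=max(cv2.findContours(m,0,2)[0],key=cv2.contourArea); (u,v),r=cv2.minEnclosingCircle(k); print(u+290,v+170,r); print(ray(c,(u+290,v+170),54.))
```

```text
[564.42577755 -20.49094275 217.31065297] [1.79945773e+02 4.46941621e-02 1.17729486e+02]
((35.430850982666016, 31.148935317993164), 28.185379028320312)
324.7733345031738 206.1599998474121 15.551207542419434
[566.50812352 -20.73375122  54.        ]
```

```bash
python3 -m creep '[[[0.002,0,-0.04,0,0,0,0.47],[0.002,0,-0.075,0,0,0,0.47],[0.002,0,-0.095,0,0,0,0.47],[0.002,0,-0.108,0,0,0,0.47],[0.002,0,-0.117,0,0,0,0.47],[0.002,0,-0.117,0,0,0,0.47],[0.002,0,-0.117,0,0,0,0.47]]]';python3 -c "
from rig import manip;p=manip.read_state();print(p['force'],p['wrist_torque'])"
```

```text
t: 10.2
eef_pos: [566.6, -20.5, 100.0]
ee_rot: [179.9, 0.1, 117.7]
force: [-0.6, -0.9, 0.3]
gripper_width: 45.5
grip_force: 0.0
[-0.60178905 -0.88247458  0.25628101] [-0.03456493  0.03435711 -0.01163975]
```

```bash
python3 -m creep '[[[0,0,0,0,0,0,0.6],[0,0,0,0,0,0,1],[0,0,0,0,0,0,1],[0,0,0,0,0,0,1],[0,0,0,0,0,0,1]]]';cat > st.py <<'E'
from rig import manip;p=manip.read_state();print('F',p['force'].round(1),'T',p['wrist_torque'].round(3),'rot',p['ee_rot'].round(2),'q6',p['joint_positions'][5].round(2),'tau6',p['tau'][5].round(3))
E
python3 st.py; python3 -m creep '[[[0,0,0,0,0,-0.03,1],[0,0,0,0,0,-0.06,1],[0,0,0,0,0,-0.06,1]]]' >/dev/null; python3 st.py;  python3 -m creep '[[[0,0,0,0,0,-0.04,1],[0,0,0,0,0,-0.08,1],[0,0,0,0,0,-0.08,1]]]' >/dev/null; python3 st.py;python3 -m creep '[[[0,0,0,0,0,-0.04,1],[0,0,0,0,0,-0.08,1],[0,0,0,0,0,-0.08,1]]]'; python3 st.py
```

```text
t: 10.7
eef_pos: [566.2, -20.7, 100.4]
ee_rot: [180.0, 0.1, 117.7]
force: [-2.7, -0.8, 8.9]
gripper_width: 35.1
grip_force: 59.2
F [-2.7 -0.8  8.9] T [-0.283  0.712 -0.038] rot [1.7995e+02 9.0000e-02 1.1772e+02] q6 52.81 tau6 0.011
F [-3.4 -0.8  7.7] T [-0.306  0.729 -0.029] rot [1.7995e+02 8.0000e-02 1.1422e+02] q6 56.31 tau6 0.32
F [-3.8 -0.9  7.9] T [-0.262  0.836 -0.037] rot [1.7995e+02 8.0000e-02 1.0962e+02] q6 60.91 tau6 0.448
t: 11.6
eef_pos: [566.2, -20.7, 100.4]
ee_rot: [179.9, 0.1, 105.0]
force: [-3.7, -1.1, 8.3]
gripper_width: 35.6
grip_force: 59.0
F [-3.7 -1.1  8.3] T [-0.283  0.74  -0.027] rot [1.7994e+02 8.0000e-02 1.0504e+02] q6 65.49 tau6 0.448
```

```bash
cat > st.py <<'E'
from rig import manip,vision
import numpy as np
L=[]
for i in range(4):
    vision.capture("wrist");p=manip.read_state();L.append([*p['wrist_torque'],p['tau'][5],p['ee_rot'][2],p['joint_positions'][5],p['t']])
L=np.array(L);print(L.mean(0).round(3),'sdTz',L[:,2].std().round(3))
E
python3 st.py; python3 -m creep '[[[0,0,0,0,0,-0.03,1],[0,0,0,0,0,-0.06,1],[0,0,0,0,0,-0.06,1]]]' >/dev/null; python3 st.py;  python3 -m creep '[[[0,0,0,0,0,-0.03,1],[0,0,0,0,0,-0.06,1],[0,0,0,0,0,-0.1,1],[0,0,0,0,0,-0.1,1]]]'; python3 st.py
```

```text
[-2.67000e-01  8.29000e-01 -5.50000e-02  1.10000e-02  1.05105e+02
  6.54240e+01  1.17250e+01] sdTz 0.038
[-2.71000e-01  8.21000e-01 -6.60000e-02 -4.00000e-03  1.01669e+02
  6.88600e+01  1.22250e+01] sdTz 0.021
t: 12.7
eef_pos: [566.1, -20.8, 100.4]
ee_rot: [179.9, 0.1, 95.9]
force: [-3.5, -0.5, 8.6]
gripper_width: 35.2
grip_force: 59.0
[-2.7400e-01  8.4900e-01 -7.1000e-02  1.1000e-02  9.5937e+01  7.4590e+01
  1.2825e+01] sdTz 0.015
```

```bash
for i in 1 2; do python3 st.py; done; python3 -m creep '[[[0,0,0,0,0,-0.02,1],[0,0,0,0,0,-0.04,1],[0,0,0,0,0,-0.04,1]]]' >/dev/null; python3 st.py;  python3 -m creep '[[[0,0,0,0,0,-0.02,1],[0,0,0,0,0,-0.04,1],[0,0,0,0,0,-0.04,1]]]' >/dev/null; python3 st.py
```

```text
[-3.1000e-01  8.6500e-01 -2.4000e-02 -4.9000e-02  9.5942e+01  7.4585e+01
  1.3025e+01] sdTz 0.039
[-2.4700e-01  8.4000e-01 -7.4000e-02 -4.9000e-02  9.5943e+01  7.4585e+01
  1.3225e+01] sdTz 0.032
[-2.8400e-01  8.4500e-01 -5.0000e-02 -2.0000e-02  9.3649e+01  7.6879e+01
  1.3725e+01] sdTz 0.011
[-2.7000e-01  8.5800e-01 -3.2000e-02 -2.0000e-02  9.1357e+01  7.9171e+01
  1.4225e+01] sdTz 0.023
```

```bash
python3 -m creep '[[[0,0,0,0,0,-0.02,1],[0,0,0,0,0,-0.04,1],[0,0,0,0,0,-0.04,1]]]' >/dev/null; python3 st.py;  python3 -m creep '[[[0,0,0,0,0,-0.02,1],[0,0,0,0,0,-0.04,1],[0,0,0,0,0,-0.04,1]]]' >/dev/null; python3 st.py
```

```text
[-2.7800e-01  8.8200e-01 -7.4000e-02 -2.0000e-02  8.9064e+01  8.1464e+01
  1.4725e+01] sdTz 0.006
[-2.7200e-01  8.6200e-01 -4.7000e-02 -2.0000e-02  8.6773e+01  8.3755e+01
  1.5225e+01] sdTz 0.036
```

```bash
python3 -m creep '[[[0,0,0,0,0,-0.02,1],[0,0,0,0,0,-0.04,1],[0,0,0,0,0,-0.04,1]]]' >/dev/null; python3 st.py
```

```text
[-2.7900e-01  8.7900e-01 -3.4000e-02 -2.0000e-02  8.4480e+01  8.6047e+01
  1.5725e+01] sdTz 0.025
```

```bash
python3 -m creep '[[[0,0,0,0,0,-0.02,1],[0,0,0,0,0,-0.04,1],[0,0,0,0,0,-0.04,1]]]' >/dev/null; python3 st.py;  python3 -m creep '[[[0,0,0,0,0,-0.02,1],[0,0,0,0,0,-0.04,1],[0,0,0,0,0,-0.04,1]]]' >/dev/null; python3 st.py
```

```text
[-2.6200e-01  8.9400e-01 -3.4000e-02 -2.0000e-02  8.2189e+01  8.8338e+01
  1.6225e+01] sdTz 0.012
[-2.4800e-01  9.2800e-01 -5.7000e-02 -2.0000e-02  7.9897e+01  9.0631e+01
  1.6725e+01] sdTz 0.014
```

```bash
python3 -m creep '[[[0,0,0,0,0,-0.02,1],[0,0,0,0,0,-0.04,1],[0,0,0,0,0,-0.04,1]]]' >/dev/null; python3 st.py;  python3 -m creep '[[[0,0,0,0,0,-0.02,1],[0,0,0,0,0,-0.04,1],[0,0,0,0,0,-0.04,1]]]' >/dev/null; python3 st.py
```

```text
[-2.7000e-01  9.3500e-01 -1.3000e-02 -2.0000e-02  7.7606e+01  9.2922e+01
  1.7225e+01] sdTz 0.02
[-2.4900e-01  9.1400e-01 -4.4000e-02 -2.0000e-02  7.5313e+01  9.5215e+01
  1.7725e+01] sdTz 0.018
```

```bash
python3 -m creep '[[[0,0,0,0,0,-0.02,1],[0,0,0,0,0,-0.04,1],[0,0,0,0,0,-0.04,1]]]' >/dev/null; python3 st.py;  python3 -m creep '[[[0,0,0,0,0,-0.02,1],[0,0,0,0,0,-0.04,1],[0,0,0,0,0,-0.04,1]]]' >/dev/null; python3 st.py
```

```text
[-2.1200e-01  9.5000e-01 -4.5000e-02 -2.0000e-02  7.3023e+01  9.7505e+01
  1.8225e+01] sdTz 0.038
[-2.6200e-01  9.6300e-01 -6.4000e-02 -2.0000e-02  7.0729e+01  9.9798e+01
  1.8725e+01] sdTz 0.013
```

```bash
python3 -m creep '[[[0,0,0,0,0,-0.02,1],[0,0,0,0,0,-0.04,1],[0,0,0,0,0,-0.04,1]]]' >/dev/null; python3 st.py;  python3 -m creep '[[[0,0,0,0,0,-0.02,1],[0,0,0,0,0,-0.04,1],[0,0,0,0,0,-0.04,1]]]' >/dev/null; python3 st.py
```

```text
[-2.39000e-01  9.58000e-01 -3.20000e-02 -1.60000e-02  6.84390e+01
  1.02089e+02  1.92250e+01] sdTz 0.013
[-2.14000e-01  9.85000e-01 -1.00000e-03  2.60000e-02  6.61520e+01
  1.04378e+02  1.97250e+01] sdTz 0.013
```

```bash
python3 -m creep '[[[0,0,0,0,0,-0.02,1],[0,0,0,0,0,-0.04,1],[0,0,0,0,0,-0.04,1]]]' >/dev/null; python3 st.py
```

```text
[-1.77000e-01  9.99000e-01  4.30000e-02  1.02000e-01  6.38650e+01
  1.06665e+02  2.02250e+01] sdTz 0.018
```

```bash
python3 -m creep '[[[0,0,0,0,0,-0.015,1],[0,0,0,0,0,-0.03,1],[0,0,0,0,0,-0.03,1]]]' >/dev/null; python3 st.py;python3 st.py
```

```text
[ -0.182   1.048   0.139   0.168  62.156 108.375  20.725] sdTz 0.025
[ -0.158   0.992   0.16    0.148  62.157 108.375  20.925] sdTz 0.012
```

```bash
python3 -m creep '[[[0,0,0,0,0,0,0.6],[0,0,0,0,0,0,0.47],[0,0,0,0,0,0,0.47],[0,0,0.03,0,0,0,0.47],[0,0,0.08,0,0,0,0.47],[0,0,0.13,0,0,0,0.47],[0,0,0.13,0,0,0,0.47],[0,0,0.13,0,0,0,0.47]]]'
python3 - <<'E'
from h import *
s=vision.capture("scene");cc=cv2.resize(s["image"][70:220,230:430],None,fx=4,fy=4,interpolation=2); cv2.imwrite(f"pics/scene5.png",cc[:,:,::-1])
E
```

```text
t: 21.8
eef_pos: [566.6, -20.4, 230.3]
ee_rot: [179.8, -0.1, 62.2]
force: [-0.2, 0.1, -0.2]
gripper_width: 45.0
grip_force: 0.0
```

View pics/scene5.png

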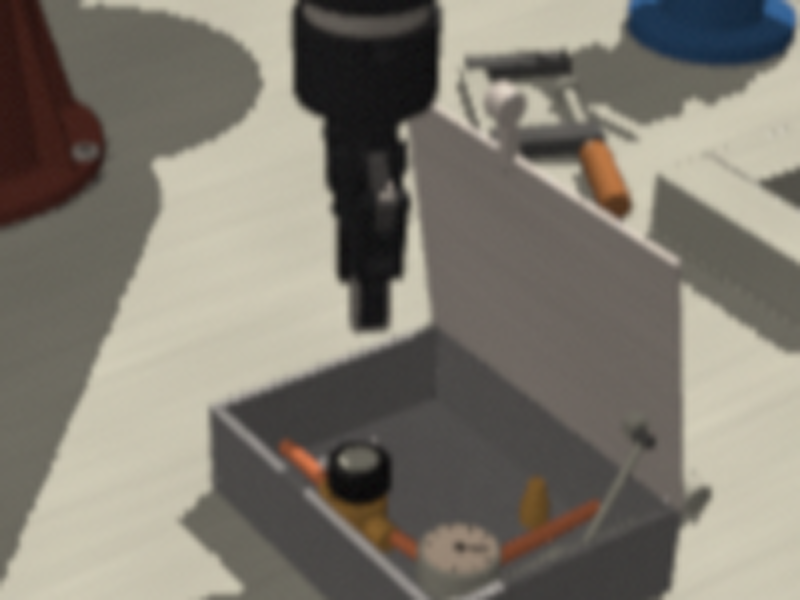

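The hand is clear above the knob at (360,470), and the cover is still propped with its corner at (680,265), unchanged. Handing in.

```bash
python3 -c "
from rig import manip;print(manip.hand_in())"
```

```text
the job is handed in; nothing more can be done
None
```

The cover is propped on its stay, the valve is turned snug onto its seat (about 0.2 Nm, felt 0.9 rad clockwise of its start), the hand touched none of the loose things, and the job is handed in; no verdict was returned.

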